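Close a heat sink up in the marking-out jig

ROBOT

A 6-joint arm with a two-finger parallel gripper is mounted at the origin on the work surface. World frame = base frame: x ahead of the robot, y to its left, z up, the work surface at z = 0. Lengths are in mm, angles in rad, forces in N, time in s.
With the tool pointing down it reaches from about 350 to 975 mm from the base axis. Payload 7.1 kg.
Tool frame: the origin (TCP) lies between the finger pads; the fingertips stand 19 mm ahead of it and the grasp point (between the pads) is the TCP (ctrl.tcp_to_tips is the distance from the TCP to the fingertips, in mm); z points along the fingers, y is the line along which they close (so a half turn about z gives the same grasp; the last joint's range is limited). The gripper opens to 88 mm and grips with 3 to 60 N. Pads are 20 mm wide; open, the fingers measure 115 mm over their backs; the gripper's body (75 mm by 178 mm) begins 61 mm behind the grasp point.
Start: joints at [1.233, 0.423, 1.63, -0, 1.089, -0.019], TCP at [195.86, 593.501, 241.675] pointing down, gripper open.
Joint ranges: [-3, 3], [-0.9, 2.11], [0.09, 2.58], [-1.31, 4.45], [0.11, 2.69], [-2.54, 2.54]. Speed limits (rad/s): [2.39, 2.39, 3.01, 3.14, 3.14, 3.14].

INTERFACE

Orientations are given as a rotation vector (axis times angle).
In Python, from workcell import status, optics, ctrl gives the robot as it stands. The module is installed in compiled form; this text tells all that it offers.
- The arm moves only by the shell command python3 -m inch 'ROWS'. ROWS is JSON, a list that holds one entry, the list of rows, each a list of 7 numbers: the shift along the tool's x, y, z in mm, then the turn, a rotation vector about the tool's x, y, z in rad, then the opening in per cent of the stroke, from 0 (shut) to 100 (fully open). A call has 1 to 20 rows; each row is the pose to reach, as a shift and turn from the pose commanded when the call began, along the tool's axes at that moment; what a row does not reach only later rows make up. A row lasts 1/10 s, in which the tool goes at most 50 mm and 8.59 degrees, less where a joint would pass 70% of its speed; a pose out of reach is approached as far as the arm can. A call with a gripper value outside its range is refused whole. The fingers move at their own pace and stop on an object; the grip force is fixed at half the most. Time passes only in rows, so rows that repeat a pose let the fingers close. It gives the time, the measured TCP pose, the force, the opening and the grip force at its end, in the units of the state.
- status.get_obs(): the state, without advancing time (a new reading comes with each control period).
- optics.get_image(name): name is "side" or "top"; returns a dict with "frame" (400x640x3 uint8, red, green, blue), "fx", "fy", "cx", "cy" (pixels), "rvec" (rotation vector, rad) and "tvec" (3), from world to camera coordinates, as OpenCV has them. Camera axes: x right, y down, z forward; pixel columns grow to the right and rows downward; lengths in mm; the calibration is good to about 2 mm. A picture is of the moment at which its call begins. There is no depth.
- ctrl.close_job(): hands the job in; it is judged then, once.
The state is a dict: "t": time; "qpos": joint angles; "qvel": joint speeds; "joint_torque": joint torques, N m; "ee_pos": TCP position; "orientation": TCP orientation; "ft_force": force on the tool from outside, world axes, zero at the start; "moment": the same for the moment, N m; "width": finger opening in mm; "grasp_force": force on a finger pad.
Only numpy, scipy, OpenCV 4.12 (cv2) and the standard library are available. Lean on these libraries where they do the work, as an engineer would, in place of code of your own. Each camera call takes 0.05 s, during which the arm holds its last target. There are 200 camera calls.

TASK

Push the large finned heat sink across the bench until its long side is flat against the jig's long fence, and push the sliding stop along the fence so that the heat sink is closed up snugly, with no play, between the sliding stop and the end stop. Only push: the heat sink must stay flat on the bench, never lifted. Leave the other things where they stand.

Things in the scene. Friction and masses are not known exactly. Their poses are not given: they have to be found in the camera images.
- heat_sink: the large black finned heat sink, loose on the bench, about 0.26 kg: 56 mm deep (its own x) x 100 mm long (its own y) x 36 mm high. Fins run along its length and its two long sides are flat walls of full height. Origin at the centre of its underside. Starts with a long side roughly towards the fence, turned up to 0.3 rad from it, 80 to 110 mm short of it. Slides with ordinary friction (1 to 3 N).
- jig: the marking-out jig, fixed to the bench: an aluminium L. Origin on the bench at the inner corner. The long fence is 16 mm thick and 40 mm high; its face is the plane x = 0 of this frame and runs along y from 0 to -390 mm; the work side is negative x. The end stop's face is the plane y = 0; the stop is 30 mm thick (y 0 to 30 mm), reaches 55 mm out from the fence and is 40 mm high. Heat sink home: its centre at x = -28 mm, y = -50 mm, square with this frame.
- slide_stop (a joint): sliding stop on the fence, in m: 0 with its face 300 mm from the end stop, growing as it is pushed along the fence (+y of the jig) towards the end stop; face to end stop = 0.300 - value, so it is 0.200 when the heat sink fills the space. Range 0 to 0.215. Moves at about 2 N of push and stays where it is left.
- slide_face (a point): centre of the sliding stop's working face (the face that looks to the end stop), 22 mm above the bench, 27.5 mm out from the fence; axes parallel to the jig's. The stop is a steel block 30 mm thick: its back face, to be pushed, lies 30 mm behind this point (-y of the jig), spans 3 to 52 mm out from the fence and 3 to 50 mm in height; a 10 mm high brass thumbscrew stands on its top.
- transformer: small mains transformer: dark iron core with copper winding, 58 x 56 x 48 mm; origin at the centre of its underside; bystander standing beside the heat sink, in front of the fence, to be left alone.
- small_sink: small black finned heat sink 30 x 40 x 26 mm; origin at the centre of its underside; bystander, not the one to be set up, to be left alone.
- spool: grey spool of solder, standing, 54 mm across, 50 mm high; origin at the centre of its underside; bystander, to be left alone.
- capacitor: black can capacitor, standing, 35 mm across, 50 mm high; origin at the centre of its underside; bystander, to be left alone.
- screwdriver: screwdriver lying flat on the bench; origin at the middle of its length, on the bench; bystander, to be left alone.
- drawer_bin: clear plastic small-parts drawer 110 x 55 x 40 mm; origin at the centre of its underside; bystander behind the fence, to be left alone.
- tin: open steel tin 70 mm across, 45 mm high; origin at the centre of its underside; bystander behind the fence, to be left alone.
Not all that is in view belongs to the job. Of the things shaped like the heat_sink, the black one is meant.

How it is judged (in metres and radians):
At the end, for the whole second after the job is handed in: The heat sink lies flat and still on the bench with its long side within 3.5 mm of the fence and square to it within 0.04 rad, one end within 3.5 mm of the end stop, and the sliding stop within 4.5 mm of its fully closed-up position (joint above 0.1955 m) (x of heat_sink in the frame of jig between -0.0315 and -0.025 m and angle between the y axis of heat_sink and the y axis of jig, either way round below 0.04 rad and y of heat_sink in the frame of jig between -0.0535 and -0.047 m and value of joint slide_stop above 0.1955 m and height (world z) of heat_sink below 0.004 m and angle between heat_sink's own z axis and vertical below 0.05 rad and linear speed of heat_sink below 0.01 m/s); the robot touches nothing.
It fails at once if the heat sink is lifted off the bench or tipped up (height (world z) of heat_sink above 0.008 m or angle between heat_sink's own z axis and vertical above 0.25 rad).
It fails at once if one of the other things is shifted by more than 20 mm or knocked over (distance of any of transformer, small_sink, spool, capacitor, screwdriver, drawer_bin, tin from where it was at the start of the episode above 0.02 m or angle between any of transformer, small_sink, spool, capacitor, drawer_bin, tin's own z axis and vertical above 0.4 rad).
It also fails if it takes over 48 s, if anything falls off the work surface, if the arm or the gripper's body presses on something with over 40 N, if the wrist force passes 120 N, or if a joint passes its speed limit or range.

## Working session

There is one attempt and no reset: what is moved stays moved. The work goes in short steps, Python scripts to look and compute and a shell command to move; the robot and the scene stay as the last step left them, time stands still between calls to the robot, and variables do not carry over. Pictures are saved under pics/ and viewed, at most 10 in all, crops included, and the job is handed in when it is done.

```bash
mkdir -p pics
cat > h.py <<'E'
import numpy as np, cv2
from workcell import status, optics, ctrl
def snap(n,f=None):
    d=optics.get_image(n)
    if f: cv2.imwrite('pics/'+f,cv2.cvtColor(d['frame'],cv2.COLOR_RGB2BGR))
    return d
def ray(d,u,v,z):
    R=cv2.Rodrigues(np.array(d['rvec'],float))[0];t=np.array(d['tvec'],float).ravel()
    c=-R.T@t; r=R.T@np.array([(u-d['cx'])/d['fx'],(v-d['cy'])/d['fy'],1])
    return c+r*(z-c[2])/r[2]
def proj(d,p):
    K=np.array([[d['fx'],0,d['cx']],[0,d['fy'],d['cy']],[0,0,1]],float)
    return cv2.projectPoints(np.array(p,float).reshape(-1,1,3),np.array(d['rvec'],float),np.array(d['tvec'],float),K,None)[0].reshape(-1,2)
E
python3 - <<'E'
from h import *
import pickle
for n in('top','side'):
    d=snap(n,n+'0.png'); pickle.dump(d,open(n+'0.pkl','wb'))
    R=cv2.Rodrigues(np.array(d['rvec'],float))[0];print(n,-R.T@np.array(d['tvec']).ravel(),R[2],d['fx'])
o=status.get_obs();print(o)
E
```

```text
top [ 434.28138001  -36.04426663 1216.95505561] [ 0.09445095  0.00577395 -0.99551277] 429.29955383633245
side [ 416.89005396 -960.00565366  939.60726727] [ 0.11370426  0.7310801  -0.67275049] 503.79409108035776
{'t': 0.1, 'qpos': array([ 1.23299478e+00,  4.23772897e-01,  1.63059494e+00, -6.47154677e-06,
        1.08859944e+00, -1.90129883e-02]), 'qvel': array([ 2.40816791e-03,  4.68892018e-04, -1.57368594e-03,  7.40217373e-05,
        3.36060701e-04, -4.02322115e-04]), 'joint_torque': array([-3.18077155e-04, -5.45623255e+01, -2.74325752e+01,  6.45478559e-02,
        1.88067049e-02, -4.49177753e-05]), 'ee_pos': array([195.714374  , 593.07151791, 240.98144197]), 'orientation': array([-4.98591591e-01, -3.10153334e+00,  2.12642247e-03]), 'ft_force': array([ 0.01922688, -0.23742128,  0.34068964]), 'moment': array([-0.03029608, -0.00704873, -0.04740171]), 'grasp_force': 0.0, 'width': 87.65647255082693}
```

View pics/top0.png

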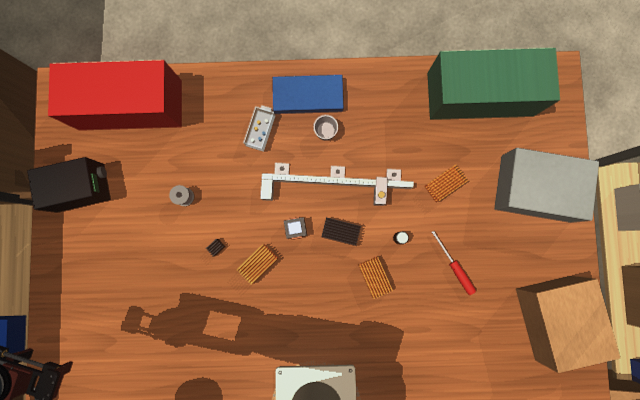

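View pics/side0.png

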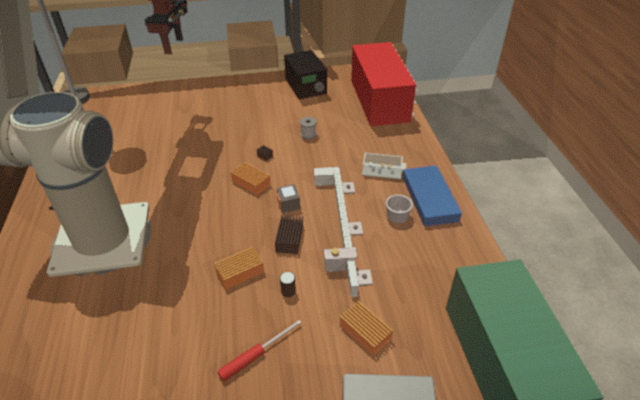

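The top view shows the work area. Candidates for the heat sink:
- black finned block at top (342,231) / side (290,236)
- small black sink at top (216,247)
- orange finned blocks at top (258,263), (376,277) and (446,183)

I choose the large black one at (342,231). The jig fence runs top (272,180) to (413,184), with its end stop at (266,187). The sliding stop is at (381,190), the transformer at (296,228) and the capacitor at (402,238).

Run:
```python
from h import *
import pickle
d=pickle.load(open('top0.pkl','rb'));im=cv2.cvtColor(d['frame'],cv2.COLOR_RGB2BGR)
c=cv2.resize(im[155:265,250:430],None,fx=4.4,fy=4.4,interpolation=cv2.INTER_CUBIC);cv2.imwrite('pics/crop0.png',c)
s=pickle.load(open('side0.pkl','rb'));im2=cv2.cvtColor(s['frame'],cv2.COLOR_RGB2BGR)
c=cv2.resize(im2[150:305,250:400],None,fx=3.8,fy=3.8,interpolation=cv2.INTER_CUBIC);cv2.imwrite('pics/crop1.png',c)
for n,u,v,z in[('hs',342,231,36),('tr',296,228,48),('cap',402,238,50),('fenceL',272,180,40),('fenceR',413,184,40)]:print(n,ray(d,u,v,z).round(1))
```

```text
hs [473.5 -86.8  36. ]
tr [484.8  38.6  48. ]
cap [ 449.5 -247.9   50. ]
fenceL [620.  102.6  40. ]
fenceR [ 597.4 -286.8   40. ]
```

View pics/crop0.png

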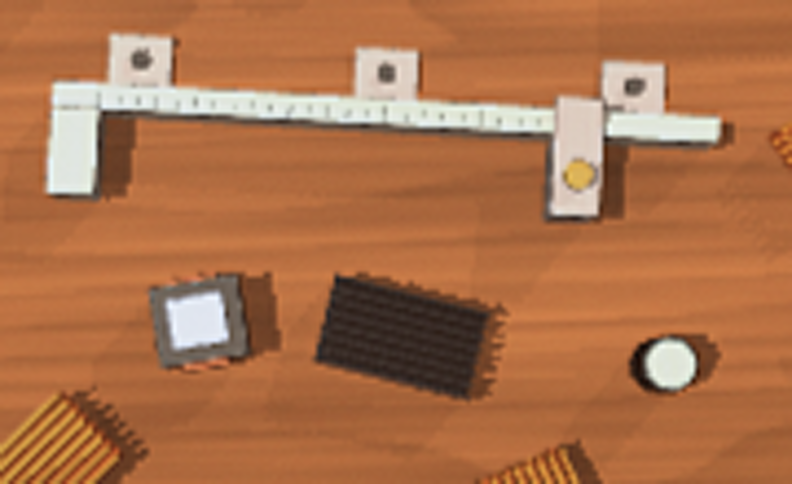

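View pics/crop1.png

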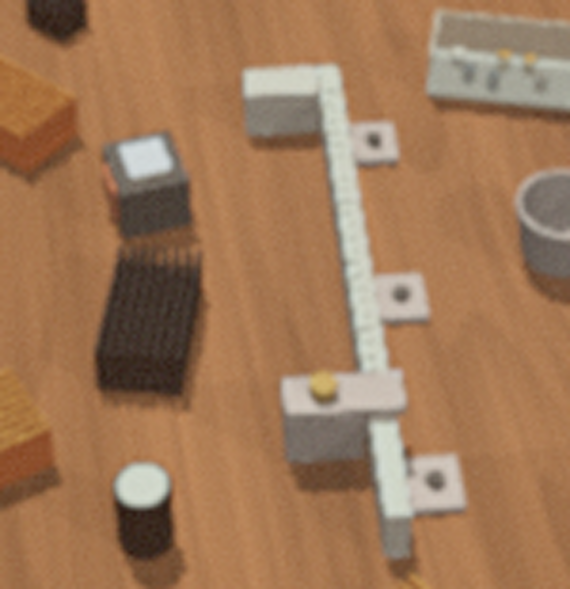

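The top crop shows the large black finned sink with corners at crop (338,275), (493,308), (470,397) and (318,361). The fence's work edge runs (100,108) to (720,140), and the stop face is near (552,170). The side crop agrees with this, so the choice of the large black sink is confirmed.

```bash
cat >> h.py <<'E'
def hs(d):
    """heat sink centre & angle from dark blob in top view (top face plane z=36)"""
    im=d['frame'].astype(int); m=((im.max(2)<75)).astype(np.uint8)
    return m
E
python3 - <<'E'
from h import *
import pickle
d=pickle.load(open('top0.pkl','rb'));s=pickle.load(open('side0.pkl','rb'))
T=lambda u,v,z:ray(d,250+u/4.4-.4,155+v/4.4-.4,z)
S=lambda u,v,z:ray(s,250+u/3.8-.4,150+v/3.8-.4,z)
P=lambda n,p:print(n,p.round(1))
P('corner T',T(100,108,40));P('end T',T(720,140,40));P('estop tip T',T(97,195,40));P('estop tip outer',T(47,193,40))
P('corner S',S(322,94,40));P('end S',S(385,527,40));P('estop tip S',S(246,100,40))
c=[T(*p,36) for p in((338,275),(493,308),(470,397),(318,361))]
for p in c:P('hsT',p)
c=np.array(c);P('hs c',c.mean(0));print([np.linalg.norm(c[i]-c[i-1]).round(1) for i in range(4)])
for p in((123,258),(200,260),(182,352),(98,350)):P('hsS',S(*p,36))
for p in((555,97),(605,98),(600,215),(547,213)):P('slT',T(*p,50))
for p in((283,378),(403,370),(405,402),(286,413)):P('slS',S(*p,50))
for p in((150,290),(238,275),(247,350),(165,368)):P('trT',T(*p,48))
P('capT',T(670,363,50))
# auto blob
im=d['frame'].astype(int);m=(im.max(2)<75).astype(np.uint8);m[:200]=0;m[260:]=0;m[:,:318]=0;m[:,375:]=0
k=max(cv2.findContours(m,0,2)[0],key=cv2.contourArea);r=cv2.minAreaRect(k);print(r,[ray(d,*q,36).round(1)[:2] for q in cv2.boxPoints(r)])
E
```

```text
corner T [622.4 101.6  40. ]
end T [ 590.6 -287.2   40. ]
estop tip T [567.3 104.5  40. ]
estop tip outer [569.5 135.9  40. ]
corner S [625.5  99.1  40. ]
end S [ 589.4 -293.1   40. ]
estop tip S [569.5 101.9  40. ]
hsT [513.  -45.2  36. ]
hsT [ 489.5 -141.4   36. ]
hsT [ 434.6 -125.    36. ]
hsT [459.6 -31.1  36. ]
hs c [474.2 -85.7  36. ]
[np.float64(55.2), np.float64(99.0), np.float64(57.3), np.float64(97.2)]
hsS [463.4 -42.1  36. ]
hsS [514.1 -52.7  36. ]
hsS [ 491.3 -133.3   36. ]
hsS [ 438.7 -122.5   36. ]
slT [ 619.4 -183.6   50. ]
slT [ 617.8 -214.8   50. ]
slT [ 544.6 -208.5   50. ]
slT [ 546.8 -175.8   50. ]
slS [ 549.  -178.2   50. ]
slS [ 623.6 -184.3   50. ]
slS [ 619.2 -210.1   50. ]
slS [ 546.  -206.5   50. ]
trT [506.2  71.7  48. ]
trT [513.9  16.9  48. ]
trT [467.4  12.5  48. ]
trT [457.7  63.4  48. ]
capT [ 452.  -247.6   50. ]
((340.79412841796875, 230.82354736328125), (35.41019821166992, 19.645383834838867), 14.03624439239502) [array([461.3, -29.4]), array([513.3, -44. ]), array([ 486.9, -137.7]), array([ 435.2, -122.8])]
```

```bash
cat >> h.py <<'E'
A=-0.0835; C=np.array([623.5,100.3]); RJ=np.array([[np.cos(A),-np.sin(A)],[np.sin(A),np.cos(A)]])
def j2w(x,y): return C+RJ@np.array([x,y])
def w2j(p): return RJ.T@(np.array(p)[:2]-C)
from scipy.spatial.transform import Rotation as Ro
def go(jx,jy,z,yaw=0):
    "row to reach jig x,y, height z, tool y along jig y turned by yaw"
    o=status.get_obs();R=Ro.from_rotvec(o['orientation']);w=j2w(jx,jy)
    t=A+yaw;yv=np.array([-np.sin(t),np.cos(t),0]);
    G=Ro.from_matrix(np.c_[np.cross(yv,[0,0,-1]),yv,[0,0,-1]])
    print('jig now',w2j(o['ee_pos']).round(1),'z',o['ee_pos'][2].round(1),'shift',R.inv().apply(np.r_[w,z]-o['ee_pos']).round(1),'turn',(R.inv()*G).as_rotvec().round(3),'t',o['t'])
E
python3 -c "
from h import *
go(-191,-196,200)"
```

```text
jig now [-467.4  455.4] z 241.0 shift [-420.6 -568.9   41.8] turn [-0.001 -0.    -0.235] t 0.1
```

```bash
python3 -m inch '[[[-420,-569,0,0,0,-0.235,45],[-420,-569,0,0,0,-0.235,45],[-420,-569,0,0,0,-0.235,45],[-420,-569,0,0,0,-0.235,45],[-420,-569,0,0,0,-0.235,45],[-420,-569,0,0,0,-0.235,45],[-420,-569,0,0,0,-0.235,45],[-420,-569,0,0,0,-0.235,45],[-420,-569,0,0,0,-0.235,45],[-420,-569,0,0,0,-0.235,45],[-420,-569,0,0,0,-0.235,45],[-420,-569,0,0,0,-0.235,45],[-420,-569,0,0,0,-0.235,45],[-420,-569,0,0,0,-0.235,45],[-420,-569,0,0,0,-0.235,45],[-420,-569,0,0,0,-0.235,45],[-420,-569,40,0,0,-0.235,45],[-420,-569,40,0,0,-0.235,45],[-420,-569,40,0,0,-0.235,45],[-420,-569,40,0,0,-0.235,45]]]'; python3 -c "
from h import *
go(-191,-196,27)
print(status.get_obs()['width'])
snap('top','t1.png')"
```

```text
t: 2.1
ee_pos: [416.8, -77.6, 202.8]
orientation: [0.129, 3.138, -0.0]
ft_force: [0.5, -1.0, 0.5]
width: 39.7
grasp_force: 0.0
jig now [-191.2 -194.6] z 202.8 shift [ -0.   -1.4 175.8] turn [-0.     0.001  0.001] t 2.1
39.7263945705364
```

```bash
python3 -m inch '[[[0,-1,50,0,0,0,45],[0,-1,100,0,0,0,45],[0,-1,140,0,0,0,45],[0,-1,160,0,0,0,45],[0,-1,170,0,0,0,45],[0,-1,175,0,0,0,45],[0,-1,175,0,0,0,45]]]'; python3 -c "
from h import *
go(-66,-196,27)
d=snap('side')
c=cv2.cvtColor(d['frame'],cv2.COLOR_RGB2BGR)[150:320,210:400];cv2.imwrite('pics/s1.png',cv2.resize(c,None,fx=3.5,fy=3.5))"
```

```text
t: 2.85
ee_pos: [417.0, -79.5, 27.2]
orientation: [0.131, 3.138, -0.0]
ft_force: [-0.4, -0.3, 0.3]
width: 39.7
grasp_force: 0.0
jig now [-190.8 -196.4] z 27.2 shift [-124.8    0.4    0.4] turn [-0.     0.001 -0.   ] t 2.85
```

View pics/s1.png

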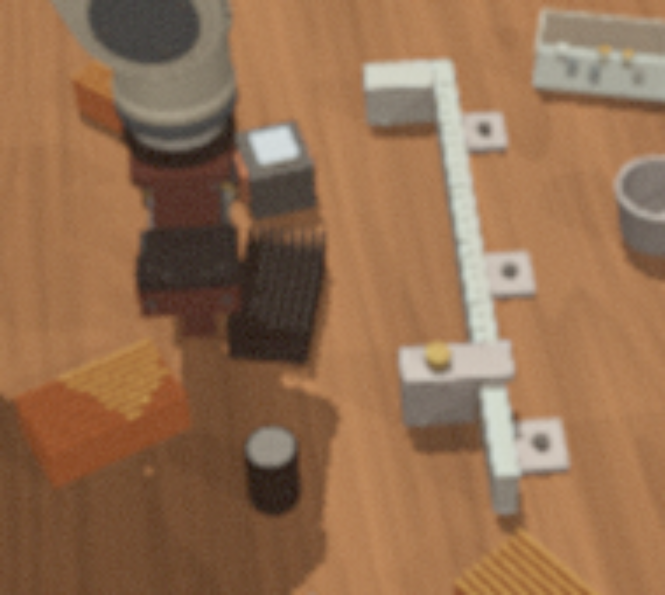

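The gripper stands behind the sink at picture (190,270), clear of the transformer and the orange block. Now I push.

```bash
python3 -m inch '[[[-6,0,0,0,0,0,45],[-12,0,0,0,0,0,45],[-17,0,0,0,0,0,45],[-22,0,0,0,0,0,45],[-27,0,0,0,0,0,45],[-32,0,0,0,0,0,45],[-37,0,0,0,0,0,45],[-42,0,0,0,0,0,45],[-47,0,0,0,0,0,45],[-52,0,0,0,0,0,45],[-57,0,0,0,0,0,45],[-62,0,0,0,0,0,45],[-67,0,0,0,0,0,45],[-72,0,0,0,0,0,45],[-77,0,0,0,0,0,45],[-82,0,0,0,0,0,45],[-87,0,0,0,0,0,45],[-92,0,0,0,0,0,45],[-97,0,0,0,0,0,45],[-102,0,0,0,0,0,45]]]'; python3 -c "
from h import *
go(-66,-196,27)
d=snap('side')
c=cv2.cvtColor(d['frame'],cv2.COLOR_RGB2BGR)[150:320,210:400];cv2.imwrite('pics/s2.png',cv2.resize(c,None,fx=3.5,fy=3.5))"
```

```text
t: 4.9
ee_pos: [518.3, -88.1, 26.7]
orientation: [-0.132, -3.139, 0.0]
ft_force: [-1.5, 0.5, -0.6]
width: 39.3
grasp_force: 0.5
jig now [ -89.1 -196.5] z 26.7 shift [-23.1   0.5  -0.3] turn [-0. -0. -0.] t 4.9
```

View pics/s2.png

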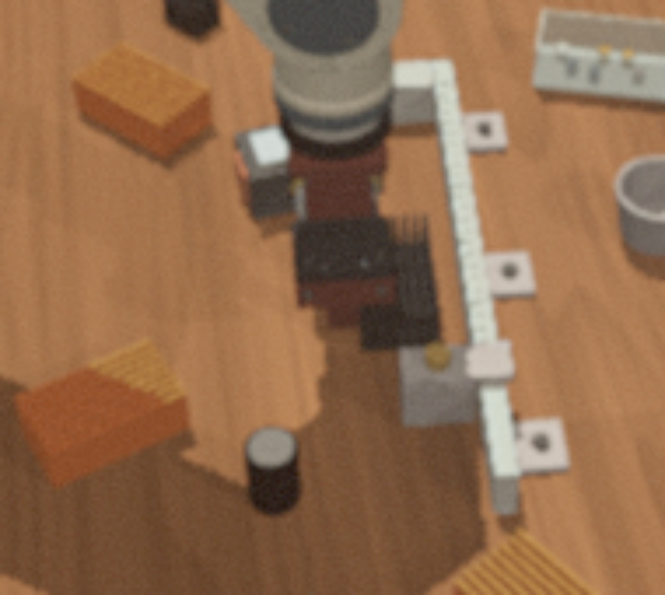

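The sink is now parallel to the fence, with its front face around picture (435,290). I'm closing the rest of the gap slowly.

```bash
python3 -m inch '[[[-3,0,0,0,0,0,45],[-6,0,0,0,0,0,45],[-9,0,0,0,0,0,45],[-12,0,0,0,0,0,45],[-15,0,0,0,0,0,45],[-17,0,0,0,0,0,45],[-19,0,0,0,0,0,45],[-20,0,0,0,0,0,45],[-21,0,0,0,0,0,45],[-21,0,0,0,0,0,45]]]'; python3 -c "
from h import *
go(-66,-196,27)"
```

```text
t: 5.95
ee_pos: [538.1, -89.7, 26.6]
orientation: [-0.132, -3.137, -0.0]
ft_force: [-4.1, 0.8, 1.9]
width: 39.4
grasp_force: 2.2
jig now [ -69.2 -196.4] z 26.6 shift [-3.2  0.4 -0.4] turn [ 0.    -0.002 -0.   ] t 5.95
```

```bash
python3 -m inch '[[[-1,0,0,0,0,0,45],[-1,0,0,0,0,0,45]]]';python3 -m inch '[[[-1,0,0,0,0,0,45],[-1,0,0,0,0,0,45]]]';python3 -m inch '[[[-1,0,0,0,0,0,45],[-1,0,0,0,0,0,45]]]'; python3 -c "
from h import *
go(-66,-196,27)"
```

```text
t: 6.15
ee_pos: [538.2, -89.6, 26.5]
orientation: [-0.132, -3.135, -0.001]
ft_force: [-6.8, 0.6, 5.8]
width: 39.8
grasp_force: 3.6
t: 6.35
ee_pos: [538.2, -89.6, 26.3]
orientation: [-0.132, -3.134, -0.001]
ft_force: [-10.0, -0.1, 7.0]
width: 39.5
grasp_force: 4.9
t: 6.55
ee_pos: [538.2, -89.5, 26.2]
orientation: [-0.132, -3.132, -0.001]
ft_force: [-12.9, 0.1, 8.7]
width: 39.3
grasp_force: 6.1
jig now [ -69.2 -196.3] z 26.2 shift [-3.2  0.3 -0.8] turn [ 0.001 -0.007 -0.   ] t 6.55
```

```bash
python3 -m inch '[[[6,0,0,0,0,0,45],[12,0,0,0,0,0,45],[18,0,0,0,0,0,45],[18,0,-40,0,0,0,0],[18,0,-80,0,0,0,0],[18,0,-110,0,0,0,0],[5,-40,-110,0,0,0,0],[-15,-90,-110,0,0,0,0],[-36,-144,-110,0,0,0,0],[-36,-144,-110,0,0,0,0],[-36,-144,-110,0,0,0,0]]]'; python3 -c "
from h import *
go(-30,-340,30)
d=snap('side')
c=cv2.cvtColor(d['frame'],cv2.COLOR_RGB2BGR)[150:320,210:400];cv2.imwrite('pics/s3.png',cv2.resize(c,None,fx=3.5,fy=3.5))"
```

```text
t: 7.65
ee_pos: [565.9, -238.2, 136.6]
orientation: [0.136, 3.138, -0.001]
ft_force: [-0.2, 0.5, -0.1]
width: 0.7
grasp_force: 0.0
jig now [ -29.2 -342.1] z 136.6 shift [  1.    2.2 106.6] turn [-0.     0.001 -0.003] t 7.65
```

View pics/s3.png

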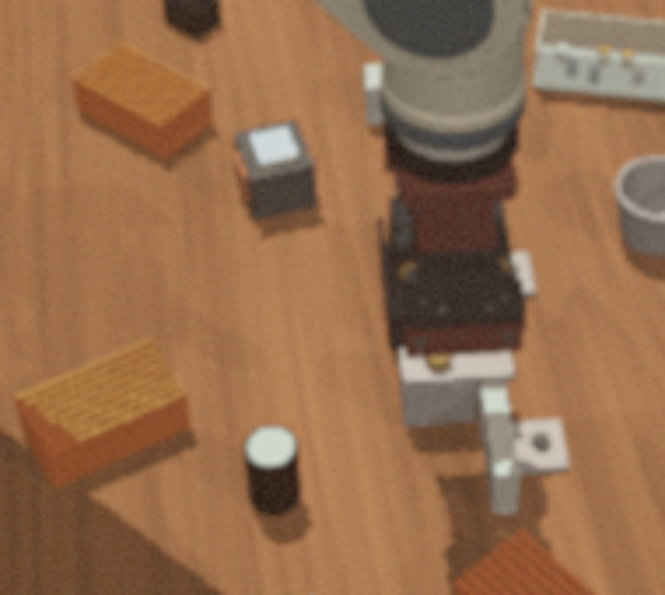

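The gripper is above and behind the sliding stop (stop at picture (455,385)). I descend, then push along the fence.

```bash
python3 -m inch '[[[0,0,40,0,0,0,0],[0,0,80,0,0,0,0],[0,0,100,0,0,0,0],[0,0,105,0,0,0,0],[0,0,105,0,0,0,0]]]'; python3 -m inch '[[[0,5,0,0,0,0,0],[0,10,0,0,0,0,0],[0,15,0,0,0,0,0],[0,20,0,0,0,0,0],[0,25,0,0,0,0,0],[0,30,0,0,0,0,0],[0,35,0,0,0,0,0],[0,40,0,0,0,0,0],[0,45,0,0,0,0,0],[0,50,0,0,0,0,0],[0,55,0,0,0,0,0],[0,60,0,0,0,0,0],[0,65,0,0,0,0,0],[0,70,0,0,0,0,0]]]'; python3 -c "
from h import *
go(-30,-144,30)"
```

```text
t: 8.2
ee_pos: [565.0, -234.9, 31.2]
orientation: [-0.129, -3.137, -0.001]
ft_force: [1.1, -1.0, 0.8]
width: 0.5
grasp_force: 0.0
t: 9.6
ee_pos: [571.7, -166.5, 31.7]
orientation: [0.132, 3.139, -0.0]
ft_force: [1.2, -4.6, 1.9]
width: 0.4
grasp_force: 1.8
jig now [ -29.4 -270.2] z 31.7 shift [  0.6 126.2   1.6] turn [-0.  0. -0.] t 9.6
```

```bash
python3 -m inch '[[[0,5,0,0,0,0,0],[0,10,0,0,0,0,0],[0,15,0,0,0,0,0],[0,20,0,0,0,0,0],[0,25,0,0,0,0,0],[0,30,0,0,0,0,0],[0,35,0,0,0,0,0],[0,40,0,0,0,0,0],[0,45,0,0,0,0,0],[0,50,0,0,0,0,0],[0,55,0,0,0,0,0],[0,60,0,0,0,0,0],[0,65,0,0,0,0,0],[0,70,0,0,0,0,0],[0,75,0,0,0,0,0],[0,80,0,0,0,0,0],[0,85,0,0,0,0,0],[0,90,0,0,0,0,0],[0,95,0,0,0,0,0],[0,100,0,0,0,0,0]]]'; python3 -c "
from h import *
go(-30,-144,30)
d=snap('top')
c=cv2.cvtColor(d['frame'],cv2.COLOR_RGB2BGR)[150:270,240:430];cv2.imwrite('pics/s4.png',cv2.resize(c,None,fx=4,fy=4,interpolation=2))"
```

```text
t: 11.6
ee_pos: [579.9, -66.7, 31.7]
orientation: [-0.132, -3.139, 0.0]
ft_force: [3.0, -3.5, 0.7]
width: 0.4
grasp_force: 1.8
jig now [ -29.5 -170.1] z 31.7 shift [ 0.5 26.1  1.7] turn [-0. -0. -0.] t 11.6
```

View pics/s4.png

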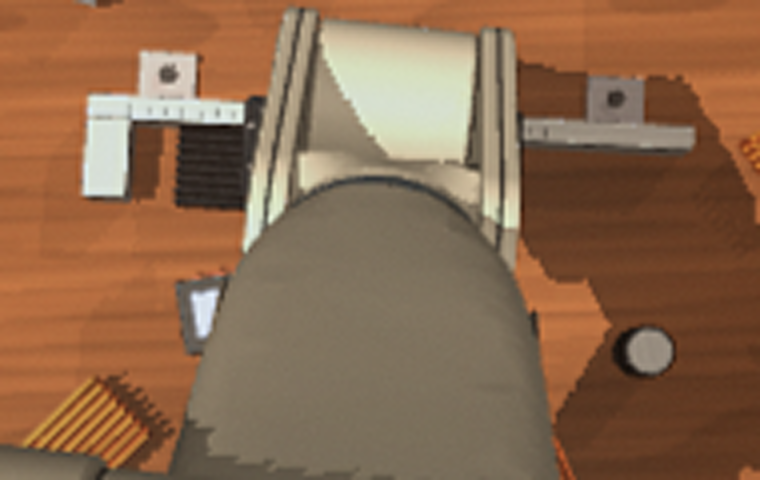

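The sink stays flat along the fence, its left end at picture (177,165), about 28 mm from the end stop at (131,150). I continue slowly.

```bash
python3 -m inch '[[[0,4,0,0,0,0,0],[0,8,0,0,0,0,0],[0,12,0,0,0,0,0],[0,15,0,0,0,0,0],[0,18,0,0,0,0,0],[0,20,0,0,0,0,0],[0,22,0,0,0,0,0],[0,23,0,0,0,0,0],[0,23,0,0,0,0,0]]]'; for i in 1; do python3 -m inch '[[[0,1,0,0,0,0,0],[0,2,0,0,0,0,0],[0,2,0,0,0,0,0]]]'; done; python3 -c "
from h import *
go(-30,-144,30)"
```

```text
t: 12.55
ee_pos: [581.6, -44.0, 31.6]
orientation: [-0.132, -3.138, -0.0]
ft_force: [-0.4, -0.7, 1.0]
width: 0.7
grasp_force: 0.8
t: 12.85
ee_pos: [581.8, -42.1, 31.6]
orientation: [-0.132, -3.138, -0.0]
ft_force: [-0.4, -2.9, 0.9]
width: 0.5
grasp_force: 1.4
jig now [ -29.7 -145.4] z 31.6 shift [0.3 1.4 1.6] turn [ 0. -0. -0.] t 12.85
```

```bash
python3 -m inch '[[[0,1,0,0,0,0,0],[0,2,0,0,0,0,0],[0,2,0,0,0,0,0]]]'; python3 -m inch '[[[0,1,0,0,0,0,0],[0,1,0,0,0,0,0]]]'; python3 -m inch '[[[0,1,0,0,0,0,0],[0,1,0,0,0,0,0]]]'
```

```text
t: 13.15
ee_pos: [581.9, -40.1, 31.6]
orientation: [-0.131, -3.138, -0.0]
ft_force: [-0.7, -2.8, 0.7]
width: 1.1
grasp_force: 1.4
t: 13.35
ee_pos: [582.1, -39.1, 31.6]
orientation: [-0.131, -3.138, -0.0]
ft_force: [-0.5, -2.8, 0.7]
width: 0.5
grasp_force: 1.4
t: 13.55
ee_pos: [582.2, -38.1, 31.6]
orientation: [-0.131, -3.139, -0.0]
ft_force: [-1.7, -2.4, 0.7]
width: 0.5
grasp_force: 1.4
```

```bash
python3 -m inch '[[[0,1,0,0,0,0,0],[0,2,0,0,0,0,0],[0,2,0,0,0,0,0]]]'; python3 -m inch '[[[0,1,0,0,0,0,0],[0,1,0,0,0,0,0]]]'; python3 -m inch '[[[0,1,0,0,0,0,0],[0,1,0,0,0,0,0]]]'; python3 -c "
from h import *
go(-30,-144,30)"
```

```text
t: 13.85
ee_pos: [582.3, -36.0, 31.6]
orientation: [-0.132, -3.139, -0.0]
ft_force: [-2.6, -3.3, 0.8]
width: 0.4
grasp_force: 1.3
t: 14.05
ee_pos: [582.4, -35.1, 31.6]
orientation: [-0.131, -3.139, -0.0]
ft_force: [-2.8, -2.2, -0.0]
width: 0.3
grasp_force: 1.3
t: 14.25
ee_pos: [582.5, -34.2, 31.6]
orientation: [-0.132, -3.139, -0.0]
ft_force: [-2.9, -2.6, 0.2]
width: 0.0
grasp_force: 1.4
jig now [ -29.6 -137.4] z 31.6 shift [ 0.4 -6.6  1.6] turn [ 0. -0. -0.] t 14.25
```

```bash
python3 -m inch '[[[0,1,0,0,0,0,0],[0,1,0,0,0,0,0]]]'; python3 -m inch '[[[0,1,0,0,0,0,0],[0,1,0,0,0,0,0]]]'; python3 -m inch '[[[0,1,0,0,0,0,0],[0,1,0,0,0,0,0]]]'; python3 -c "
from h import *
im=snap('top')['frame'].astype(int)
print(im[185:198:4,262:290].max(2))"
```

```text
t: 14.45
ee_pos: [582.5, -34.0, 31.6]
orientation: [-0.131, -3.138, 0.002]
ft_force: [-3.0, -9.3, 1.9]
width: 0.4
grasp_force: 4.3
t: 14.65
ee_pos: [582.5, -33.9, 31.7]
orientation: [-0.131, -3.138, 0.003]
ft_force: [-4.5, -14.0, 1.8]
width: 0.7
grasp_force: 7.1
t: 14.85
ee_pos: [582.5, -33.8, 31.7]
orientation: [-0.131, -3.138, 0.005]
ft_force: [-4.4, -19.5, 0.7]
width: 0.3
grasp_force: 9.9
[[231 224 224 224 225 223 224 224 228 216  62  58  51  53  49  48  49  51
   49  50  50  49  47  40  66 143 179 177]
 [227 224 224 224 224 225 224 225 230 216  42  42  40  40  45  47  46  46
   51  51  52  49  50  60 119 190 183 174]
 [226 223 224 223 225 223 224 226 222 169  43  52  49  49  48  51  49  51
   53  47  46  46  39 108 224 216 216 188]
 [230 228 229 229 229 228 229 232 220 106  41  47  46  46  48  51  55  52
   53  54  57  55  73 157 226 221 207 111]]
```

```bash
python3 -m inch '[[[0,-5,0,0,0,0,0],[0,-12,0,0,0,0,0],[0,-20,0,0,0,0,0],[0,-20,-40,0,0,0,0],[0,-20,-90,0,0,0,0],[0,-20,-140,0,0,0,0],[40,-60,-150,0,0,0,0],[80,-100,-150,0,0,0,0],[120,-140,-150,0,0,0,0],[150,-180,-150,0,0,0,0],[180,-220,-150,0,0,0,0],[180,-260,-150,0,0,0,0],[180,-300,-150,0,0,0,0],[180,-300,-150,0,0,0,0]]]'; python3 -c "
from h import *
import pickle
d=snap('top');s=snap('side');pickle.dump((d,s),open('e.pkl','wb'))
a=cv2.resize(cv2.cvtColor(d['frame'],cv2.COLOR_RGB2BGR)[155:245,250:350],(500,450),interpolation=2);cv2.imwrite('pics/e1.png',a)"
```

```text
t: 16.3
ee_pos: [378.4, -320.4, 182.5]
orientation: [0.139, 3.135, -0.005]
ft_force: [-0.1, 0.4, 0.4]
width: 0.5
grasp_force: 0.0
```

View pics/e1.png

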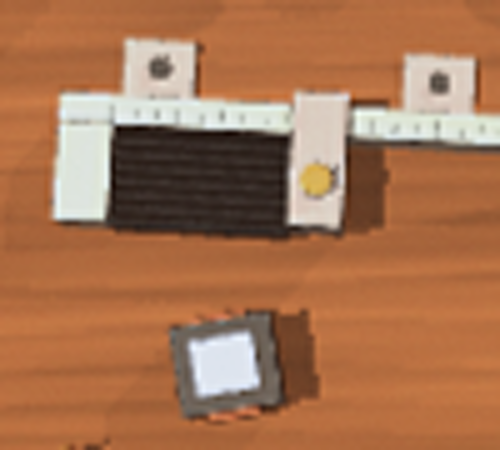

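The sink is closed up between the end stop (crop (110,175)) and the sliding stop (crop (290,180)), with its back edge along the fence, and the transformer is undisturbed. I check the numbers once.

Run:
```python
from h import *
import pickle
d,s=pickle.load(open('e.pkl','rb'))
# top: subpixel columns: fence edge (bright->dark) & sink near edge (dark->wood) per column
im=d['frame'].astype(float).max(2)
def cross(col,a,b,th,down):
    for v in range(a,b):
        p,q=im[v,col],im[v+1,col]
        if (p>=th>q) if down else (p<=th<q): return v+(p-th)/(p-q)
F=[];N=[]
for c in range(276,305):
    f=cross(c,175,190,140,True); n=cross(c,190,210,100,False)
    if f and n: F.append(w2j(ray(d,c,f,40)));N.append(w2j(ray(d,c,n,36)))
F,N=np.array(F),np.array(N)
for n,a in(('fence-top edge',F),('sink near edge z36',N)):
    p=np.polyfit(a[:,1],a[:,0],1);print(n,'slope',p[0].round(3),'x mid',np.polyval(p,-50).round(1))
r=im[193];print('row193',r[255:325].astype(int))
# slider face top-left corner approx
for u,v in((250+288/5,155+222/5),(250+294/5,155+93/5)):print('slide face',w2j(ray(d,u-.4,v-.4,50)).round(1))
print('stop face',w2j(ray(d,250+109/5-.4,155+222/5-.4,40)).round(1))
b=s['frame'];import cv2
cv2.imwrite('pics/e2.png',cv2.resize(cv2.cvtColor(b,cv2.COLOR_RGB2BGR)[155:245,290:390],(700,630)[:2],interpolation=2)[:600])
```

```text
fence-top edge slope 0.001 x mid -1.4
sink near edge z36 slope -0.002 x mid -60.5
row193 [171 171 171 170 170 184 237 229 228 228 228 228 228 229 229 226 174  46
  52  52  52  52  55  51  57  55  50  50  49  50  48  45  44  46  46  45
  44  41  43  47  46  45  45  45  47  48  48  49  53  52  49  42 108 227
 219 207 174 205 201 195 173 179 225 198  85  95  98  97  97  98]
slide face [-52.3 -99. ]
slide face [ 19.1 -98.1]
stop face [-56.6   0.2]
```

View pics/e2.png

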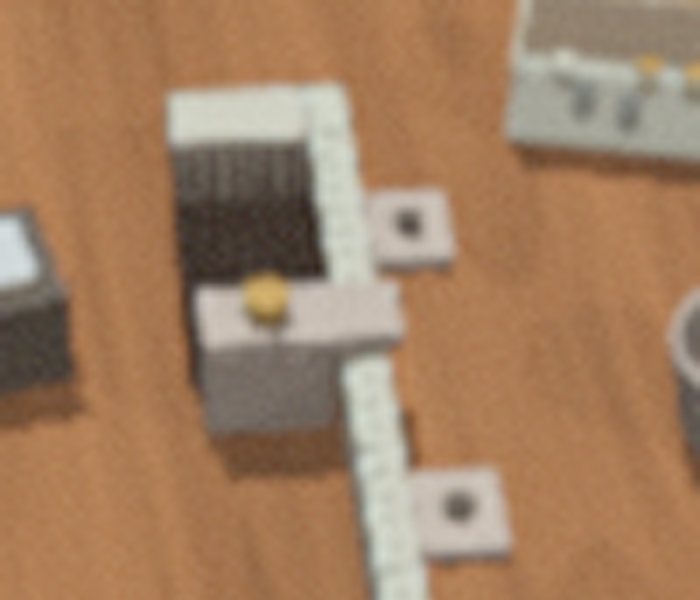

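The numbers agree with home. The sink's near edge is about 56 mm from the fence once the visible wall is allowed for, it is square to within 0.003 rad, and the stop face is at about -99 mm. The side view shows no gaps.

```bash
python3 -c "
from workcell import ctrl
print(ctrl.close_job())"
```

```text
the job is handed in; nothing more can be done
None
```

I handed the job in: the heat sink is flat against the fence, square and closed up with no visible gap between the end stop and the sliding stop, in about 16 s of the allowed 48 s (the hand-in returned no verdict).

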